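# Release the latched key of the dust extractor

## Task

One of the four identical white keys on the bench dust extractor's grey control box has been left latched down. Tap the four keys lightly with the fingertips, one after another from the left (robot's view) to the right, to feel which one does not give; then press that one right down and let go, so that it springs up and all four keys stand up. On the way never push any other key down as far as the latched one stands, do not pull at the keys, and leave the things around undisturbed.

Things in the scene. Friction and masses are not known exactly. Their poses are not given: they have to be found in the camera images.
- case: a plain grey plastic control box standing fixed on the table, 150 mm deep (its x, from -70 to +80 mm) by 240 mm wide (its y) by 60 mm high; origin on its underside; its y axis runs along the row of keys, to the left as the robot sees it; the flat top carries the keys and, behind them, a little plaster die
- key_1: Leftmost key (robot's view): a white cap in the box's top, 36 mm (box x) by 24 mm (y), centred 22 mm towards the robot from the box's origin and +69 mm along its y. Origin: centre of the cap's top face, z up. Four identical keys, 46 mm apart. Top face above the table: 76 mm up, 70 mm latched, 65 mm fully down (stop).
- key_2: Second key from the left: a white cap in the box's top, 36 mm (box x) by 24 mm (y), centred 22 mm towards the robot from the box's origin and +23 mm along its y. Origin: centre of the cap's top face, z up. Keys move straight down on springs. An up key gives at once: about 1.5 N to start it, then 0.6 N more per mm.
- key_3: Third key from the left: a white cap in the box's top, 36 mm (box x) by 24 mm (y), centred 22 mm towards the robot from the box's origin and -23 mm along its y. Origin: centre of the cap's top face, z up. Push-push: an up key pushed right down (8 to 9 N) and let go stays latched, 6 mm down.
- key_4: Rightmost key: a white cap in the box's top, 36 mm (box x) by 24 mm (y), centred 22 mm towards the robot from the box's origin and -69 mm along its y. Origin: centre of the cap's top face, z up. A latched key does not give below about 4.5 N; pushed right down (11 mm below up, 8 to 9 N) and let go, it springs up.
- cast_left: a plaster cast of a jaw, 60 mm wide, 30 mm high, left of the box; loose, a bystander to be left alone; origin at its underside
- cast_right: another such plaster cast, right of the box; loose, a bystander to be left alone; origin at its underside
- jar: a glass jar with a steel lid, 48 mm across, 55 mm high, behind left of the box; loose, a bystander to be left alone; origin at its underside
- bottle: an amber bottle with a blue cap, 60 mm across, 125 mm high, behind right of the box; loose, a bystander to be left alone; origin at its underside
- spatula: a spatula 160 mm long lying in front of the box; loose, a bystander to be left alone; origin at its middle, at the bottom
- bowl: a white bowl 72 mm across, 34 mm high, in front of the box to the right; loose, a bystander to be left alone; origin at its underside
- die: a little plaster die, 24 mm across, 30 mm high, standing on the box's top behind the keys, about 52 mm behind the box's origin and 55 mm to its left; loose, a bystander to be left alone; origin at its underside

How it is judged:
On the way, in this order (a step that is already met when the one before it is completed fails the run):
1. the leftmost key is tapped with the fingers (over 0.3 N) (contact force between the fingers and key_1 above 0.3 N).
2. the second key is tapped with the fingers (over 0.3 N) (contact force between the fingers and key_2 above 0.3 N).
3. the third key is tapped with the fingers (over 0.3 N) (contact force between the fingers and key_3 above 0.3 N).
4. the rightmost key is tapped with the fingers (over 0.3 N) (contact force between the fingers and key_4 above 0.3 N).
5. only now the latched key is released: all four keys are up, within 2 mm (z of each of key_1, key_2, key_3, key_4 in the frame of case above 0.074 m), for 0.2 s.
At the end, for the whole second after the job is handed in: all four keys stand up, their tops within 2 mm of the up height (76 mm above the table), and are at rest (all of step 5 and linear speed of each of key_1, key_2, key_3, key_4 below 0.01 m/s); the robot touches nothing.
It fails at once if another key is pushed down as far as the latched one stands: two keys at once more than 5.2 mm down (z of each of key_1, key_2 in the frame of case below 0.0708 m or z of each of key_1, key_3 in the frame of case below 0.0708 m or z of each of key_1, key_4 in the frame of case below 0.0708 m or z of each of key_2, key_3 in the frame of case below 0.0708 m or z of each of key_2, key_4 in the frame of case below 0.0708 m or z of each of key_3, key_4 in the frame of case below 0.0708 m).
It fails at once if a key is pulled up more than 4 mm above its up height (z of any of key_1, key_2, key_3, key_4 in the frame of case above 0.08 m).
It fails at once if a bystander is shoved, lifted or carried more than 30 mm, or knocked over (distance of any of cast_left, cast_right, jar, bottle, spatula, bowl, die from where it was at the start of the episode above 0.03 m or angle between any of cast_left, cast_right, jar, bottle, spatula, bowl, die's own z axis and vertical above 0.6 rad).
It also fails if it takes over 54 s, if anything falls off the work surface, if the arm or the gripper's body presses on something with over 40 N, if the wrist force passes 120 N, or if a joint passes its speed limit or range.

## Robot

A 6-joint arm with a two-finger parallel gripper is mounted at the origin on the work surface. World frame = base frame: x ahead of the robot, y to its left, z up, the work surface at z = 0. Lengths are in m, angles in rad, forces in N, time in s.
With the tool pointing down it reaches from about 0.35 to 0.975 m from the base axis. Payload 4.9 kg.
Tool frame: the origin (TCP) lies on the centre line of the jaws, within the pads' length; the fingertips stand ctrl.tcp_to_tips ahead of it and the grasp point (between the pads) lies 3 mm ahead of it (ctrl.tcp_to_tips is the distance from the TCP to the fingertips, in m); z points along the fingers, y is the direction in which the jaws open and shut (so a half turn about z gives the same grasp; the last joint's range is limited). The gripper opens to 85 mm and grips with 20 to 120 N. Pads are 22 mm wide; open, the fingers measure 114 mm over their backs; the gripper's body (76 mm by 85 mm) begins 54 mm behind the grasp point. The pads swing forward as they close: fully open they stand 13 mm farther back than shut.
Start: joints at [-1.402, 0.053, 1.613, -0, 1.476, -0.119], TCP at [0.177, -0.599, 0.253] pointing down, gripper open.
Joint ranges: [-3.01, 3.01], [-1.01, 2.22], [0.06, 2.58], [-1.02, 4.17], [0.09, 2.62], [-3.14, 3.14]. Speed limits (rad/s): [2.57, 2.57, 3.14, 3.14, 3.14, 3.14].

## Interface

Orientations are given as a rotation vector (axis times angle).
In Python, from station import ctrl, vision gives the robot as it stands.
- The arm moves only by the tool jog_arm, never from a script. Its argument "deltas" is a list of rows, each a list of 7 numbers: the turn, a rotation vector about the tool's x, y, z in rad, then the shift along the tool's x, y, z in cm, then the opening, from 0 (shut) to 1 (fully open). A call has 1 to 12 rows; each row shifts and turns the commanded pose from where the row before left it, along the tool's axes as they then stand; what a row does not reach is not made up. A row lasts 1/12 s, in which the tool goes at most 41.7 mm and 7.16 degrees, less where a joint would pass 70% of its speed; a pose out of reach is approached as far as the arm can. A call with a gripper value outside its range is refused whole. The fingers move at their own pace and stop on an object; "grip_force" is the grip in N (left out, the last holds). Time passes only in rows, so rows that do not move let the fingers close. It gives the time, the measured TCP pose, the force and the opening at its end, in the units of the state.
- ctrl.get_obs(): the state, without advancing time (a new reading comes with each control period).
- vision.get_image(name): name is "side" or "top"; returns (picture, depth): 400x640x3 uint8, red, green, blue; 400x640 float32, m along the optical axis (not along the pixel's ray), 0 where there is no reading.
- vision.calibration(name): a dict with "fx", "fy", "cx", "cy" (pixels), "dist" ([k1, k2, p1, p2, k3] as OpenCV has them; the pictures are not rectified), "rvec" (rotation vector, rad) and "tvec" (3), from world to camera coordinates, as OpenCV has them. Camera axes: x right, y down, z forward; pixel columns grow to the right and rows downward; lengths in m; the calibration is good to about 2 mm. A picture is of the moment at which its call begins. calibration takes no time and is no camera call.
- ctrl.finish_job(): hands the job in, once; it reports no verdict.
The state is a dict: "t": time; "q": joint angles; "dq": joint speeds; "effort": joint torques, N m; "tool_pos": TCP position; "tool_rot": TCP orientation; "contact_force": force on the tool from outside, world axes, zero at the start; "wrist_torque": the same for the moment, N m; "opening": finger opening in m.
Only numpy, scipy, OpenCV 4.12 (cv2) and the standard library are available. Lean on these libraries where they do the work, as an engineer would, in place of code of your own. Each camera call takes 0.05 s, during which the arm holds its last target. There are 200 camera calls.

## Working session

There is one attempt and no reset: what is moved stays moved. The work goes in short steps, Python scripts to look and compute and a tool call to move; the robot and the scene stay as the last step left them, time stands still between calls to the robot, and variables do not carry over. Pictures are saved under pics/ and viewed, about 8 in all and at most 12, crops included, and the job is handed in when it is done.

Besides the shell and the picture viewer there is one more tool, called by a JSON object that holds its "name" and its "arguments". jog_arm: Moves the arm, as the interface text tells. Its arguments: {"type":"object","properties":{"deltas":{"type":"array"},"grip_force":{"type":"number"}},"required":["deltas"]}

```bash
mkdir -p pics; python3 - <<'E'
from station import ctrl, vision
import cv2,numpy as np
for n in("top","side"):
    p,d=vision.get_image(n); cv2.imwrite(f"pics/{n}0.png",p[:,:,::-1]); np.save(f"pics/{n}0.npy",d)
    print(vision.calibration(n))
print(ctrl.get_obs(),ctrl.tcp_to_tips)
E
```

```text
{'fx': 406.19276701306865, 'fy': 406.19276701306865, 'cx': 319.89113546429644, 'cy': 198.66238257946847, 'dist': array([-0.07986684,  0.        ,  0.        ,  0.        ,  0.        ]), 'rvec': array([ 2.16409904, -2.22486538,  0.0501633 ]), 'tvec': array([0.04683718, 0.54484509, 0.94218289])}
{'fx': 410.6368689406095, 'fy': 410.6368689406095, 'cx': 322.64607082491176, 'cy': 202.09520919063002, 'dist': array([-0.03237818,  0.        ,  0.        ,  0.        ,  0.        ]), 'rvec': array([ 0.69153083, -2.61431436,  1.11597436]), 'tvec': array([0.49090771, 0.21241993, 0.71757165])}
{'t': 0.1, 'q': array([-1.40200189e+00,  5.33125004e-02,  1.61419799e+00,  2.07373021e-05,
        1.47601609e+00, -1.18982273e-01]), 'dq': array([ 2.87342528e-04,  5.22917181e-04, -2.58799075e-03, -1.43639485e-03,
       -5.31998291e-04, -9.27415711e-05]), 'effort': array([ 1.49358781e-03, -3.94901133e+01, -3.71364605e+01, -5.55364318e-05,
        3.90617948e-03, -1.11400715e-05]), 'tool_pos': array([ 0.17731246, -0.59875446,  0.25214783]), 'tool_rot': array([-3.10721377e+00, -4.50200006e-01,  4.32106405e-05]), 'contact_force': array([-0.3760391 ,  0.17474612,  0.03813818]), 'wrist_torque': array([ 0.01812863, -0.01634503, -0.01040373]), 'opening': 0.08556325419020908} 0.022
```

View pics/top0.png

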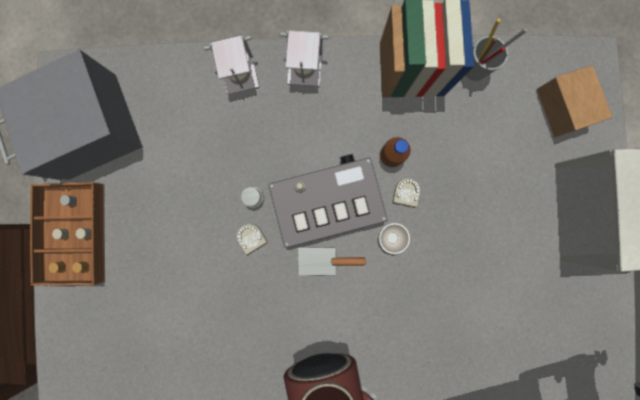

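View pics/side0.png

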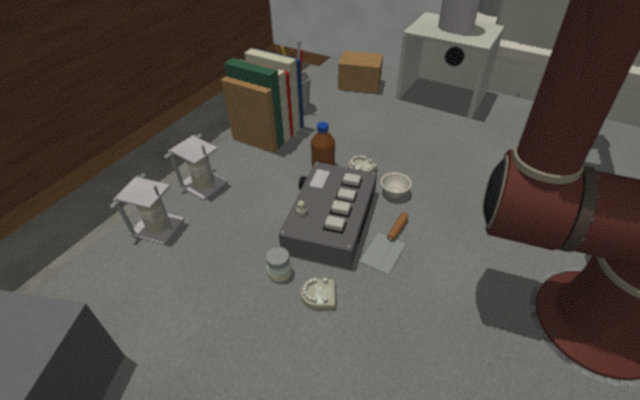

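The top view shows the box near the centre, yawed about 15°. The keys are at pixels (301,222), (321,216), (341,211) and (361,206). The side view shows the four keys, the die and the jar, but the latched key isn't obvious by eye.

```bash
cat > h.py <<'E'
import cv2,numpy as np
from station import ctrl,vision
def world(n,uv,z):
    c=vision.calibration(n);K=np.array([[c['fx'],0,c['cx']],[0,c['fy'],c['cy']],[0,0,1]])
    x=cv2.undistortPoints(np.float64(uv).reshape(-1,1,2),K,c['dist'])[:,0]
    R=cv2.Rodrigues(c['rvec'])[0];o=-R.T@c['tvec'];d=np.c_[x,np.ones(len(x))]@R
    return o+d*((z-o[2])/d[:,2])[:,None]
def totool(p):
    o=ctrl.get_obs();return cv2.Rodrigues(o['tool_rot'])[0].T@(np.array(p)-o['tool_pos'])
E
python3 - <<'E'
from h import *
im=cv2.imread("pics/top0.png");d=np.load("pics/top0.npy")
g=im.min(2);m=np.zeros_like(g);m[190:240,285:375]=(g[190:240,285:375]>150)
n,l,s,c=cv2.connectedComponentsWithStats(m)
k=[i for i in range(1,n) if s[i,4]>60];k.sort(key=lambda i:c[i,0])
cc=vision.calibration("top");R=cv2.Rodrigues(cc['rvec'])[0];o=-R.T@cc['tvec']
for i in k:
    w=world("top",[c[i]],.076)[0]
    md=cv2.erode((l==i).astype('u1'),np.ones((3,3)))>0
    v,u=np.nonzero(md);f=world("top",np.c_[u,v],0.);dz=(f-o)@R.T[:,2]
    print(s[i],c[i].round(1),w.round(4),"h",np.median(o[2]*(1-d[v,u]/dz)).round(4),totool(w).round(4))
print(cv2.Rodrigues(ctrl.get_obs()['tool_rot'])[0].round(3))
E
```

```text
[294 213  13  17 153] [300.3 221.3] [0.4944 0.0759 0.076 ] h 0.0755 [ 0.4955 -0.5566  0.1773]
[315 208  12  17 152] [320.5 216. ] [0.5047 0.0313 0.076 ] h 0.0754 [ 0.4927 -0.5108  0.1773]
[335 203  12  17 149] [340.6 210.7] [ 0.515  -0.0131  0.076 ] h 0.0698 [ 0.49   -0.4653  0.1772]
[355 198  13  16 150] [360.9 205.5] [ 0.5252 -0.0581  0.076 ] h 0.0758 [ 0.487  -0.4193  0.1771]
[[ 0.959  0.284 -0.   ]
 [ 0.284 -0.959  0.002]
 [ 0.    -0.002 -1.   ]]
```

The depth data suggests key 3 is latched (69.8 mm, against about 75.5 mm for the others). I'll shut the fingers and move over key 1.

{"name": "jog_arm", "arguments": {"deltas": [[0, 0, 0, 2.06, -2.32, 0, 0], [0, 0, 0, 2.06, -2.32, 0, 0], [0, 0, 0, 2.06, -2.32, 0, 0], [0, 0, 0, 2.06, -2.32, 0, 0], [0, 0, 0, 2.06, -2.32, 0, 0], [0, 0, 0, 2.06, -2.32, 0, 0], [0, 0, 0, 2.06, -2.32, 0, 0], [0, 0, 0, 2.06, -2.32, 0, 0], [0, 0, 0, 2.06, -2.32, 0, 0], [0, 0, 0, 2.06, -2.32, 0, 0], [0, 0, 0, 2.06, -2.32, 0, 0], [0, 0, 0, 2.06, -2.32, 0, 0]]}}

```text
t: 1.1
tool_pos: [0.3355, -0.2606, 0.2529]
tool_rot: [-3.109, -0.45, 0.0]
contact_force: [0.9, -0.2, -0.5]
opening: -0.0001
```

{"name": "jog_arm", "arguments": {"deltas": [[0, 0, 0, 2.06, -2.32, 0, 0], [0, 0, 0, 2.06, -2.32, 0, 0], [0, 0, 0, 2.06, -2.32, 0, 0], [0, 0, 0, 2.06, -2.32, 0, 0], [0, 0, 0, 2.06, -2.32, 0, 0], [0, 0, 0, 2.06, -2.32, 0, 0], [0, 0, 0, 2.06, -2.32, 0, 0], [0, 0, 0, 2.06, -2.32, 0, 0], [0, 0, 0, 2.06, -2.32, 0, 0], [0, 0, 0, 2.06, -2.32, 0, 0], [0, 0, 0, 2.06, -2.32, 0, 0], [0, 0, 0, 2.06, -2.32, 0, 0]]}}

```text
t: 2.1
tool_pos: [0.4935, 0.0766, 0.2528]
tool_rot: [3.109, 0.451, -0.001]
contact_force: [0.1, 0.4, 1.3]
opening: -0.0
```

{"name": "jog_arm", "arguments": {"deltas": [[0, 0, 0, 0, 0, 0, 0], [0, 0, 0, 0, 0, 0, 0], [0, 0, 0, 0, 0, 0, 0]]}}

```text
t: 2.35
tool_pos: [0.493, 0.0747, 0.2527]
tool_rot: [3.109, 0.451, -0.002]
contact_force: [1.0, 0.3, -0.4]
opening: -0.0002
```

```bash
python3 - <<'E'
from h import *
o=ctrl.get_obs();print(o)
for p in ([.4944,.0759,.076],[.5252,-.0581,.076]):print(totool(p).round(4))
E
```

```text
{'t': 2.35, 'q': array([ 1.29873507e-03, -2.55548141e-01,  1.89997048e+00, -4.40584264e-04,
        1.49836457e+00,  1.28405089e+00]), 'dq': array([-0.02163398, -0.01544064,  0.00714008,  0.00311293, -0.00187663,
        0.00370041]), 'effort': array([ 7.18550272e-01, -2.58062965e+01, -3.74345183e+01,  3.51564190e-02,
       -9.29145666e-03,  1.84724289e-03]), 'tool_pos': array([0.49302028, 0.07472721, 0.25274814]), 'tool_rot': array([ 3.10879673e+00,  4.50908014e-01, -1.95487592e-03]), 'contact_force': array([ 0.97403937,  0.34911881, -0.38716832]), 'wrist_torque': array([ 0.00535228, -0.00310008, -0.02112503]), 'opening': -0.00016155726603531154}
[ 0.0019 -0.0007  0.1767]
[-0.0067  0.1365  0.1768]
```

{"name": "jog_arm", "arguments": {"deltas": [[0, 0, 0, 0.2, 0, 2.5, 0], [0, 0, 0, 0, 0, 3.0, 0], [0, 0, 0, 0, 0, 3.0, 0], [0, 0, 0, 0, 0, 3.0, 0], [0, 0, 0, 0, 0, 2.0, 0], [0, 0, 0, 0, 0, 1.0, 0], [0, 0, 0, 0, 0, 0, 0], [0, 0, 0, 0, 0, 0, 0], [0, 0, 0, 0, 0, 0, 0]]}}

```text
t: 3.1
tool_pos: [0.4966, 0.0751, 0.1103]
tool_rot: [3.109, 0.449, 0.005]
contact_force: [0.1, 0.1, 0.8]
opening: -0.0003
```

{"name": "jog_arm", "arguments": {"deltas": [[0, 0, 0, 0, 0, 0.2, 0], [0, 0, 0, 0, 0, 0.2, 0], [0, 0, 0, 0, 0, 0.2, 0], [0, 0, 0, 0, 0, 0.2, 0], [0, 0, 0, 0, 0, 0, 0], [0, 0, 0, 0, 0, 0, 0]]}}

```text
t: 3.6
tool_pos: [0.4952, 0.0756, 0.1001]
tool_rot: [-3.109, -0.451, 0.001]
contact_force: [0.1, 1.7, 0.1]
opening: -0.0002
```

{"name": "jog_arm", "arguments": {"deltas": [[0, 0, 0, 0, 0, 0.1, 0], [0, 0, 0, 0, 0, 0.1, 0], [0, 0, 0, 0, 0, 0.1, 0], [0, 0, 0, 0, 0, 0, 0], [0, 0, 0, 0, 0, 0, 0]]}}

```text
t: 4.02
tool_pos: [0.4954, 0.0755, 0.0975]
tool_rot: [-3.109, -0.451, -0.0]
contact_force: [-0.6, -0.5, 1.6]
opening: -0.0001
```

{"name": "jog_arm", "arguments": {"deltas": [[0, 0, 0, 0, 0, 0.1, 0], [0, 0, 0, 0, 0, 0, 0], [0, 0, 0, 0, 0, 0, 0]]}}

```text
t: 4.27
tool_pos: [0.4955, 0.0755, 0.0965]
tool_rot: [-3.109, -0.451, -0.0]
contact_force: [-0.5, -0.8, 3.1]
opening: 0.0
```

{"name": "jog_arm", "arguments": {"deltas": [[0, 0, 0, 0, 0, 0.1, 0], [0, 0, 0, 0, 0, 0, 0], [0, 0, 0, 0, 0, 0, 0]]}}

```text
t: 4.52
tool_pos: [0.4955, 0.0755, 0.0954]
tool_rot: [3.109, 0.451, 0.0]
contact_force: [-1.2, 0.7, 2.8]
opening: 0.0002
```

{"name": "jog_arm", "arguments": {"deltas": [[0, 0, 0, 0, 0, 0, 0]]}}

```text
t: 4.6
tool_pos: [0.4954, 0.0756, 0.0954]
tool_rot: [-3.109, -0.45, -0.0]
contact_force: [-1.6, 0.4, 2.9]
opening: -0.0
```

```bash
python3 - <<'E'
from h import *
o=ctrl.get_obs();print(o['tool_pos'],o['contact_force'])
p,d=vision.get_image("side");c=p[140:290,250:430];cv2.imwrite("pics/s1.png",cv2.resize(c[:,:,::-1],None,fx=4,fy=4,interpolation=2))
print(totool([.5047,.0313,.098]).round(4))
E
```

```text
[0.49544635 0.07555698 0.09542741] [-1.60745933  0.35079433  2.93339986]
[-0.0037  0.0451 -0.0026]
```

View pics/s1.png

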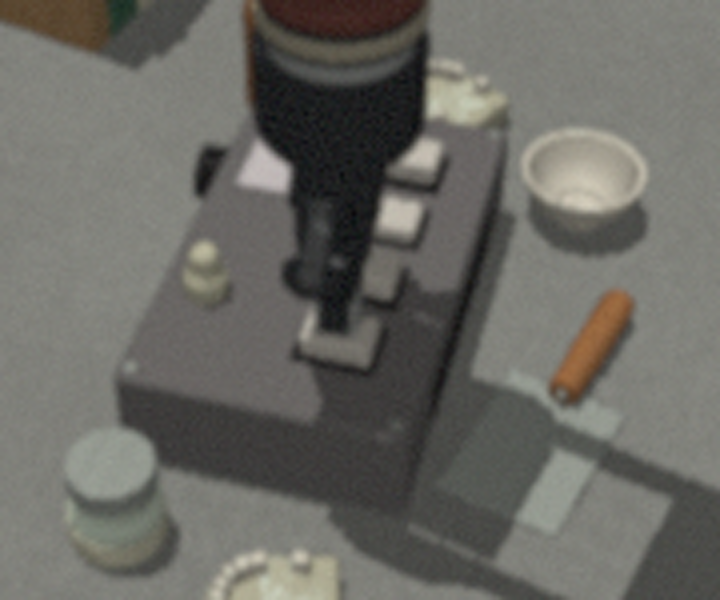

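The crop shows the shut fingertips at about (335,325), resting on key 1. The force was about 2.9 N at 2.6 mm down, so this key gives and is an up key. Next is key 2.

{"name": "jog_arm", "arguments": {"deltas": [[0, 0, 0, 0, 0, -0.7, 0], [0, 0, 0, 0, 0, -0.8, 0], [0, 0, 0, -0.15, 2.25, 0, 0], [0, 0, 0, -0.2, 2.25, 0, 0], [0, 0, 0, 0, 0, 0, 0], [0, 0, 0, 0, 0, 0, 0], [0, 0, 0, 0, 0, 0.5, 0], [0, 0, 0, 0, 0, 0.4, 0], [0, 0, 0, 0, 0, 0.3, 0], [0, 0, 0, 0, 0, 0.1, 0], [0, 0, 0, 0, 0, 0, 0], [0, 0, 0, 0, 0, 0, 0]]}}

```text
t: 5.65
tool_pos: [0.5045, 0.0318, 0.0973]
tool_rot: [-3.109, -0.451, 0.001]
contact_force: [-1.4, 0.6, 2.5]
opening: 0.0003
```

{"name": "jog_arm", "arguments": {"deltas": [[0, 0, 0, 0, 0, 0.1, 0], [0, 0, 0, 0, 0, 0, 0], [0, 0, 0, 0, 0, 0, 0]]}}

```text
t: 5.9
tool_pos: [0.5048, 0.0316, 0.0965]
tool_rot: [-3.109, -0.451, -0.0]
contact_force: [-2.1, 0.9, 2.1]
opening: -0.0001
```

{"name": "jog_arm", "arguments": {"deltas": [[0, 0, 0, 0, 0, 0.1, 0], [0, 0, 0, 0, 0, 0, 0], [0, 0, 0, 0, 0, 0, 0]]}}

```text
t: 6.15
tool_pos: [0.5049, 0.0315, 0.0955]
tool_rot: [-3.109, -0.45, -0.001]
contact_force: [-0.6, 2.2, 3.2]
opening: 0.0
```

{"name": "jog_arm", "arguments": {"deltas": [[0, 0, 0, 0, 0, 0, 0]]}}

```text
t: 6.23
tool_pos: [0.5049, 0.0315, 0.0955]
tool_rot: [-3.109, -0.45, -0.001]
contact_force: [-0.4, 0.9, 2.7]
opening: 0.0001
```

```bash
python3 - <<'E'
from h import *
print(totool([.5047,.0313,.098]).round(4),totool([.515,-.0131,.092]).round(4))
E
```

```text
[-0.0003  0.0001 -0.0025] [-0.003   0.0456  0.0035]
```

Key 2 gives in the same way. Next is key 3, coming down to 0.0935 first, which is 1.5 mm above a latched top.

{"name": "jog_arm", "arguments": {"deltas": [[0, 0, 0, 0, 0, -0.7, 0], [0, 0, 0, 0, 0, -0.8, 0], [0, 0, 0, -0.15, 2.28, 0, 0], [0, 0, 0, -0.15, 2.28, 0, 0], [0, 0, 0, 0, 0, 0, 0], [0, 0, 0, 0, 0, 0, 0], [0, 0, 0, 0, 0, 0.5, 0], [0, 0, 0, 0, 0, 0.4, 0], [0, 0, 0, 0, 0, 0.3, 0], [0, 0, 0, 0, 0, 0.2, 0], [0, 0, 0, 0, 0, 0.1, 0], [0, 0, 0, 0, 0, 0, 0]]}}

```text
t: 7.23
tool_pos: [0.5145, -0.0128, 0.0947]
tool_rot: [-3.109, -0.451, 0.002]
contact_force: [0.9, 1.0, 0.9]
opening: 0.0004
```

{"name": "jog_arm", "arguments": {"deltas": [[0, 0, 0, 0, 0, 0.1, 0], [0, 0, 0, 0, 0, 0, 0], [0, 0, 0, 0, 0, 0, 0]]}}

```text
t: 7.48
tool_pos: [0.5149, -0.0132, 0.0944]
tool_rot: [3.109, 0.451, 0.0]
contact_force: [0.1, 0.1, -0.2]
opening: 0.0003
```

{"name": "jog_arm", "arguments": {"deltas": [[0, 0, 0, 0, 0, 0.1, 0], [0, 0, 0, 0, 0, 0, 0], [0, 0, 0, 0, 0, 0, 0]]}}

```text
t: 7.73
tool_pos: [0.5148, -0.0132, 0.0933]
tool_rot: [-3.109, -0.45, -0.0]
contact_force: [-0.7, -0.7, 0.7]
opening: -0.0002
```

There's no force 4.7 mm below the up height, so key 3 stands lower. I'll go on in half-millimetre steps.

{"name": "jog_arm", "arguments": {"deltas": [[0, 0, 0, 0, 0, 0.1, 0], [0, 0, 0, 0, 0, 0, 0], [0, 0, 0, 0, 0, 0, 0]]}}

```text
t: 7.98
tool_pos: [0.5148, -0.0132, 0.0923]
tool_rot: [-3.109, -0.45, -0.0]
contact_force: [0.1, 1.1, -0.1]
opening: 0.0001
```

{"name": "jog_arm", "arguments": {"deltas": [[0, 0, 0, 0, 0, 0.05, 0], [0, 0, 0, 0, 0, 0, 0], [0, 0, 0, 0, 0, 0, 0]]}}

```text
t: 8.23
tool_pos: [0.5149, -0.0132, 0.0921]
tool_rot: [3.109, 0.451, -0.0]
contact_force: [-1.5, 0.2, 2.5]
opening: 0.0002
```

{"name": "jog_arm", "arguments": {"deltas": [[0, 0, 0, 0, 0, 0, 0]]}}

```text
t: 8.32
tool_pos: [0.5148, -0.0132, 0.0921]
tool_rot: [3.109, 0.451, -0.0]
contact_force: [-2.3, -0.3, 3.4]
opening: -0.0001
```

{"name": "jog_arm", "arguments": {"deltas": [[0, 0, 0, 0, 0, 0, 0]]}}

```text
t: 8.4
tool_pos: [0.5149, -0.0132, 0.0921]
tool_rot: [3.109, 0.451, 0.0]
contact_force: [-2.6, -0.3, 5.3]
opening: -0.0003
```

```bash
python3 - <<'E'
from h import *
o=ctrl.get_obs();print(o['tool_pos'],o['contact_force'],totool([.5252,-.0581,.0955]).round(4))
E
```

```text
[ 0.5148638  -0.01321029  0.09208183] [-2.60219622 -0.2794787   5.32774752] [-0.0028  0.046  -0.0034]
```

Stiff contact at 0.0921 with the force building, so key 3 is the latched one. I'll lift straight away and go to key 4.

{"name": "jog_arm", "arguments": {"deltas": [[0, 0, 0, 0, 0, -0.8, 0], [0, 0, 0, 0, 0, -1.0, 0], [0, 0, 0, -0.15, 2.3, 0, 0], [0, 0, 0, -0.15, 2.3, 0, 0], [0, 0, 0, 0, 0, 0, 0], [0, 0, 0, 0, 0, 0, 0], [0, 0, 0, 0, 0, 0.5, 0], [0, 0, 0, 0, 0, 0.4, 0], [0, 0, 0, 0, 0, 0.3, 0], [0, 0, 0, 0, 0, 0.1, 0], [0, 0, 0, 0, 0, 0, 0], [0, 0, 0, 0, 0, 0, 0]]}}

```text
t: 9.4
tool_pos: [0.5248, -0.0576, 0.0967]
tool_rot: [-3.108, -0.451, 0.001]
contact_force: [-0.6, 0.1, 2.6]
opening: 0.0002
```

{"name": "jog_arm", "arguments": {"deltas": [[0, 0, 0, 0, 0, 0.1, 0], [0, 0, 0, 0, 0, 0, 0], [0, 0, 0, 0, 0, 0, 0]]}}

```text
t: 9.65
tool_pos: [0.5251, -0.0579, 0.0959]
tool_rot: [-3.109, -0.451, -0.0]
contact_force: [-2.1, 2.2, 3.1]
opening: -0.0002
```

{"name": "jog_arm", "arguments": {"deltas": [[0, 0, 0, 0, 0, 0, 0]]}}

```text
t: 9.73
tool_pos: [0.5251, -0.058, 0.096]
tool_rot: [-3.109, -0.45, -0.001]
contact_force: [-1.0, 2.4, 2.4]
opening: 0.0002
```

Key 4 gives. Back over key 3, which should still be latched, approaching from above.

{"name": "jog_arm", "arguments": {"deltas": [[0, 0, 0, 0, 0, -0.8, 0], [0, 0, 0, 0, 0, -0.9, 0], [0, 0, 0, 0.15, -2.3, 0, 0], [0, 0, 0, 0.15, -2.3, 0, 0], [0, 0, 0, 0, 0, 0, 0], [0, 0, 0, 0, 0, 0, 0], [0, 0, 0, 0, 0, 0.8, 0], [0, 0, 0, 0, 0, 0.6, 0], [0, 0, 0, 0, 0, 0.4, 0], [0, 0, 0, 0, 0, 0.1, 0], [0, 0, 0, 0, 0, 0, 0], [0, 0, 0, 0, 0, 0, 0]]}}

```text
t: 10.73
tool_pos: [0.5148, -0.0135, 0.0936]
tool_rot: [-3.109, -0.45, 0.001]
contact_force: [0.3, -0.2, -0.0]
opening: -0.0
```

{"name": "jog_arm", "arguments": {"deltas": [[0, 0, 0, 0, 0, 0.1, 0], [0, 0, 0, 0, 0, 0.1, 0], [0, 0, 0, 0, 0, 0.1, 0], [0, 0, 0, 0, 0, 0.1, 0], [0, 0, 0, 0, 0, 0, 0]]}}

```text
t: 11.15
tool_pos: [0.5152, -0.0133, 0.0907]
tool_rot: [3.109, 0.451, 0.001]
contact_force: [-3.1, 0.1, 5.6]
opening: -0.0
```

Still latched: no force at 0.0936, and the key starts to give at about 5.5 N. Now I'll press it to the stop, at TCP about 0.087.

{"name": "jog_arm", "arguments": {"deltas": [[0, 0, 0, 0, 0, 0.1, 0], [0, 0, 0, 0, 0, 0.1, 0], [0, 0, 0, 0, 0, 0.1, 0], [0, 0, 0, 0, 0, 0, 0], [0, 0, 0, 0, 0, 0, 0], [0, 0, 0, 0, 0, 0, 0]]}}

```text
t: 11.65
tool_pos: [0.5152, -0.0133, 0.0882]
tool_rot: [3.109, 0.451, 0.0]
contact_force: [-3.5, 0.3, 7.6]
opening: -0.0001
```

{"name": "jog_arm", "arguments": {"deltas": [[0, 0, 0, 0, 0, 0.05, 0], [0, 0, 0, 0, 0, 0.05, 0], [0, 0, 0, 0, 0, 0, 0], [0, 0, 0, 0, 0, 0, 0]]}}

```text
t: 11.98
tool_pos: [0.5152, -0.0133, 0.0873]
tool_rot: [3.109, 0.451, 0.0]
contact_force: [-4.3, 0.8, 8.0]
opening: 0.0002
```

{"name": "jog_arm", "arguments": {"deltas": [[0, 0, 0, 0, 0, 0.05, 0], [0, 0, 0, 0, 0, 0.05, 0], [0, 0, 0, 0, 0, 0, 0], [0, 0, 0, 0, 0, 0, 0], [0, 0, 0, 0, 0, 0, 0]]}}

```text
t: 12.4
tool_pos: [0.5152, -0.0133, 0.0868]
tool_rot: [3.109, 0.451, -0.0]
contact_force: [-6.0, 0.6, 10.0]
opening: -0.0002
```

It's at the stop: 10 N, and no longer following the command. Releasing and backing off.

{"name": "jog_arm", "arguments": {"deltas": [[0, 0, 0, 0, 0, -0.5, 0], [0, 0, 0, 0, 0, -0.8, 0], [0, 0, 0, 0, 0, -1.5, 0], [0, 0, 0, 0, 0, -3, 0], [0, 0, 0, 0, 0, -3, 0], [0, 0, 0, 0, 0, -3, 0], [0, 0, 0, 0, 0, -3, 0], [0, 0, 0, -0.6, 3, 0, 0], [0, 0, 0, -0.6, 3, 0, 0], [0, 0, 0, -0.6, 3, 0, 0], [0, 0, 0, -0.6, 3, 0, 0], [0, 0, 0, -0.6, 3, 0, 0]]}}

```text
t: 13.4
tool_pos: [0.5285, -0.1668, 0.233]
tool_rot: [3.109, 0.451, 0.001]
contact_force: [1.1, 0.0, 0.6]
opening: 0.0
```

{"name": "jog_arm", "arguments": {"deltas": [[0, 0, 0, -1.5, 2.5, 0, 0], [0, 0, 0, -1.5, 2.5, 0, 0], [0, 0, 0, -1.5, 2.5, 0, 0], [0, 0, 0, -1.5, 2.5, 0, 0], [0, 0, 0, -1.5, 2.5, 0, 0], [0, 0, 0, -1.5, 2.5, 0, 0], [0, 0, 0, 0, 0, 0, 0], [0, 0, 0, 0, 0, 0, 0]]}}

```text
t: 14.07
tool_pos: [0.4844, -0.3359, 0.2326]
tool_rot: [-3.109, -0.447, 0.0]
contact_force: [0.0, 0.1, 0.1]
opening: -0.0
```

```bash
python3 - <<'E'
from h import *
p,d=vision.get_image("top");cv2.imwrite("pics/t2.png",p[:,:,::-1]);d0=np.load("pics/top0.npy")
cc=vision.calibration("top");R=cv2.Rodrigues(cc['rvec'])[0];o=-R.T@cc['tvec']
for u,v in((300,221),(320,216),(341,211),(361,205)):
    V,U=np.mgrid[v-5:v+6,u-3:u+4];f=world("top",np.c_[U.ravel(),V.ravel()],0.);z=(f-o)@R.T[:,2]
    print([np.median(o[2]*(1-x[V,U].ravel()/z)).round(4) for x in(d0,d)])
print(ctrl.get_obs()['contact_force'])
E
```

```text
[np.float64(0.0756), np.float64(0.0757)]
[np.float64(0.0755), np.float64(0.0757)]
[np.float64(0.0698), np.float64(0.0754)]
[np.float64(0.0755), np.float64(0.0753)]
[-0.13706352  0.16415234 -0.60198699]
```

View pics/t2.png

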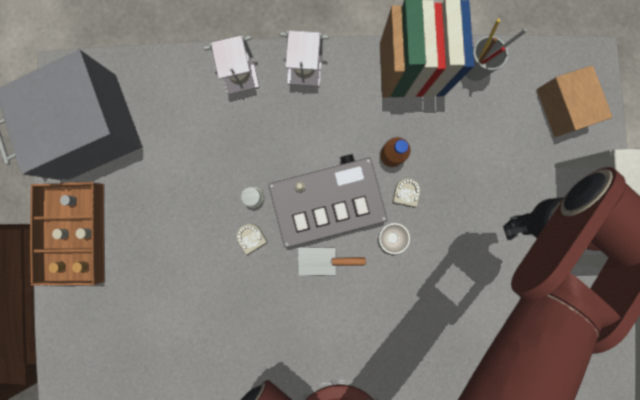

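The picture shows the arm clear at the right, the bystanders where they were, and the four keys (300–361, 205–221) all up at about 75.5 mm. Handing in.

```bash
python3 -c "
from station import ctrl
print(ctrl.finish_job())"
```

```text
the job is handed in; nothing more can be done
None
```

The latched key was key 3. I released it, and all four keys now stand up; the job was handed in at about 14 s.

- **Tapping:** I tapped the keys from left to right with shut fingers. Keys 1, 2 and 4 gave at about 2.5–3 N, pushed down at most about 2.6 mm. Key 3 stood 6 mm lower and was stiff. During its tap the force kept building to a reading of about 5.3 N, slightly over the 4.5 N below which a latched key does not give. I lifted off at once, and it was still latched when I came back.
- **Release:** I pressed key 3 to its stop, at about 10 N and roughly 11 mm below the up height, then let go.
- **Last checks:** The depth camera puts the key tops at 75.7, 75.7, 75.4 and 75.3 mm. Before the job, key 3 was at 69.8 mm. The bystanders look unmoved in the before and after top pictures. The arm is well clear of the box, and its force reading is within noise.

No check failed or disagreed.

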